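# Show the dowel's end to the camera in the viewing box

### The arm

A 7-joint arm with a two-finger parallel gripper is mounted at the origin on a cart in front of the work surface, level with it; the furniture and walls round the work are solid. World frame = base frame: x ahead of the robot, y to its left, z up, the work surface at z = 0. Lengths are in mm, angles in rad, forces in N, time in s.
With the tool pointing down it reaches from about 350 to 900 mm from the base axis. Payload 8.1 kg.
Tool frame: the origin (TCP) lies between the finger pads; the fingertips stand 25 mm ahead of it and the grasp point (between the pads) lies 6 mm ahead of it; x points along the fingers, y is the direction in which the jaws open and shut, and the axes are right-handed (so a half turn about x gives the same grasp; the last joint's range is limited). The gripper opens to 92 mm and grips with 3 to 60 N. Pads are 19 mm wide; open, the fingers measure 130 mm over their backs; the gripper's body (75 mm by 190 mm) begins 47 mm behind the grasp point.
Start: joints at [1.027, 0.434, 0.025, 1.573, -0.012, 1.134, -0.075], TCP at [266.644, -565.28, 251.742] pointing down, gripper open.
Joint ranges: [-2.62, 2.62], [-0.44, 2.09], [-1.27, 1.32], [0.08, 2.57], [-1.32, 4.46], [0.12, 2], [-2.74, 2.74]. Speed limits (rad/s): [2.22, 2.22, 3.01, 3.01, 3.14, 3.14, 3.14].

### API

Orientations are given as a rotation vector (axis times angle).
In Python, from cell import env gives the robot as it stands.
- The arm moves only by the tool arm_command, never from a script. Its arguments are lists of equal length, an entry for each row: "xyz": the shift along the tool's x, y, z each as a share of 200 mm, from -1 to 1, a list of three; "rot": the turn, a rotation vector about the tool's x, y, z each as a share of 120 degrees, from -1 to 1, a list of three. In form: {"xyz": [[x, y, z], ...], "rot": [[ax, ay, az], ...]}. A call has 1 to 20 rows; each row is the pose to reach, as a shift and turn from the pose commanded when the call began, along the tool's axes at that moment; what a row does not reach only later rows make up. A row lasts 1/12 s, in which the tool goes at most 41.7 mm and 7.16 degrees, less where a joint would pass 70% of its speed; a pose out of reach is approached as far as the arm can. A call with a number of a shift or a turn outside -1 to 1 is refused whole. A call with a gripper value outside its range is refused whole. "gripper" is the opening, from -1 (shut) to 1 (fully open), set as the call begins (left out, the last holds). The fingers move at their own pace and stop on an object; "squeeze" is the grip in N (left out, the last holds). Time passes only in rows, so rows that repeat a pose let the fingers close. It gives the time, the measured TCP pose, the force and the opening at its end, in the units of the state.
- env.state(): the state, without advancing time (a new reading comes with each control period).
- env.get_image(name): name is "side" or "top" or "wrist"; returns the picture (420x560x3 uint8, red, green, blue); there is no depth.
- env.camera_model(name): a dict with "mtx" (3x3 intrinsics, pixels), "dist_coeffs" ([k1, k2, p1, p2, k3] as OpenCV has them; the pictures are not rectified), "camera_from_world" (4x4, takes a point from world to camera coordinates). Camera axes: x right, y up, looking along -z (the intrinsics and any distortion apply to the point x, -y, -z); pixel columns grow to the right and rows downward; lengths in mm; the calibration is good to about 2 mm. A picture is of the moment at which its call begins: read the wrist's pose just before it. camera_model takes no time and is no camera call; for the wrist camera it gives the pose at the moment of the call.
- env.hand_in(): hands the job in, once; it reports no verdict.
The state is a dict: "time_s": time; "joints": joint angles; "qvel": joint speeds; "effort": joint torques, N m; "eef_pos": TCP position; "orientation": TCP orientation; "force": force on the tool from outside, world axes, zero at the start; "torque": the same for the moment, N m; "width": finger opening in mm.
Only numpy, scipy, OpenCV 4.12 (cv2) and the standard library are available. Lean on these libraries where they do the work, as an engineer would, in place of code of your own. Each camera call takes 0.05 s, during which the arm holds its last target. There are 200 camera calls.

### The job

The camera in the viewing box is to photograph the end of the wooden dowel. Lift the orange cover off the opening in the box's lid and set it, rim down and grip up, right down in the black-edged pocket beside it, then let it go. Then take the dowel near one end, slope it through the opening until its other end is at least 4 cm below the lid's top surface, and finish still holding it there, steady, the near end above the lid and the dowel touching neither the box nor the cover; leave the other tools where they are.

Things in the scene. Friction and masses are not known exactly. Their poses are not given: they have to be found in the camera images.
- viewbox: fixed viewing box on the bench: 240 (x) x 210 (y) x 150 mm high, closed all round, walls 5 mm, two of them clear (-x and +y), floor 6 mm, grey lid 6 mm thick with one opening. Origin under its centre, z up. A small camera stands inside below the pocket (box y from -30 to -85 mm, x within 20 mm of centre, up to 80 mm above the bench); the space below the opening is free
- opening (a point): centre of the opening, level with the lid's top surface (150 mm above the bench); the opening is 70 mm long along the box's x and 34 mm wide along its y. Axes as the box's. It lies 55 mm from the box's centre to +y
- pocket (a point): centre of the parking pocket, level with the lid's top surface, which is its floor: 102 mm (x) by 66 mm (y) inside a black edging 12 mm high, 5 mm thick. 110 mm to -y of the opening. Axes as the box's
- cover_grip (a point): loose orange cover, 70 g. This point is the centre of the black grip bar on its top: bar 44 mm long (x), 12 mm wide (y), 26 mm high, standing on an orange plate 90 (x) x 54 (y) x 5 mm; below the plate a black rim 58 x 24 x 6 mm. Point lies 13 mm above the plate's top and 24 mm above the rim's underside. At first the plate lies on the lid with the rim in the opening
- dowel_mid (a point): centre of the loose plain round beech dowel, 16 mm diameter, 220 mm long, 50 g, lying on the bench; its length runs along its own y axis; both ends alike. It points roughly away from the robot. Near it a fixed blue bench vice stands at the bench's front edge, 135 mm high; keep clear of x below 0.39, y 0.03 to 0.26 m
- dowel_end1 (a point): centre of the dowel's end face at its +y, 110 mm from the centre
- dowel_end2 (a point): centre of the dowel's end face at its -y. Fixed mesh screens 255 mm high stand round the work: along y = 0.27 m from x = 0.48 to 0.93, along x = 0.78 m from y = -0.03 to 0.57 and from y = -0.33 to -0.78, and along y = -0.62 m from x = 0.48; pass over them with room to spare
- screw_tin: round open grey tin of screws, 73 mm across, 54 high; origin under its centre (bystander, leave alone)
- pliers: red-handled pliers lying flat, 64 x 160 x 12; origin under their centre (bystander, leave alone)
- offcut_1: pale wood block 46 x 120 x 30; origin under its centre (bystander, leave alone)
Not all that is in view belongs to the job. Leave any blue or purple look-alike of the part that bears cover_grip alone.

How it is judged (in metres and radians):
On the way, in this order (a step that is already met when the one before it is completed fails the run):
1. the cover is parked rim down in the pocket and let go (horizontal distance between cover_grip and pocket below 0.015 m and z of cover_grip in the frame of pocket below 0.0275 m and angle between cover_grip's own z axis and vertical below 0.1 rad and contact force between the fingers and cover below 0.1 N), for 0.2 s.
2. the dowel slopes through the opening, one end at least 4 cm below the lid's top (all of step 1 and ((x of dowel_end1 in the frame of viewbox between -0.115 and 0.115 m and y of dowel_end1 in the frame of viewbox between -0.1 and 0.1 m and z of dowel_end1 in the frame of viewbox between 0.006 and 0.11 m and z of dowel_end2 in the frame of viewbox above 0.165 m) or (x of dowel_end2 in the frame of viewbox between -0.115 and 0.115 m and y of dowel_end2 in the frame of viewbox between -0.1 and 0.1 m and z of dowel_end2 in the frame of viewbox between 0.006 and 0.11 m and z of dowel_end1 in the frame of viewbox above 0.165 m))), for 0.2 s.
At the end, for the whole second after the job is handed in: Gripper holding the dowel still: one end in the box 40 mm or more below the lid's top, the other 15 mm or more above it, no contact with box or cover. Cover released in the pocket, within 15 mm of its centre, rim on its floor (3.5 mm), tilt under 0.1 rad. Program finishes holding (all of step 2 and contact force between the fingers and dowel above 1 N and contact force between dowel and viewbox below 0.1 N and contact force between dowel and cover below 0.1 N and linear speed of dowel below 0.02 m/s); the arm keeps its last pose, push and grip.
It fails at once if a bystander tool is moved by more than 3 cm (distance of any of screw_tin, pliers, offcut_1 from where it was at the start of the episode above 0.03 m).
It also fails if it takes over 58 s, if anything falls off the work surface, if the arm or the gripper's body presses on something with over 40 N, if the wrist force passes 120 N, or if a joint passes its speed limit or range.

## Working session

There is one attempt and no reset: what is moved stays moved. The work goes in short steps, Python scripts to look and compute and a tool call to move; the robot and the scene stay as the last step left them, time stands still between calls to the robot, and variables do not carry over. Pictures are saved under pics/ and viewed, about 8 in all and at most 12, crops included, and the job is handed in when it is done.

Besides the shell and the picture viewer there is one more tool, called in YAML: its name, and indented under it one key for each argument. arm_command: Moves the arm, as the interface text tells. Its arguments: {"type":"object","properties":{"xyz":{"type":"array"},"rot":{"type":"array"},"gripper":{"type":"number"},"squeeze":{"type":"number"}},"required":["xyz","rot"]}

```bash
ls; mkdir -p pics; python3 - <<'E'
from cell import env
import cv2
print(env.state())
for n in("side","top"):
    im=env.get_image(n); cv2.imwrite(f"pics/{n}0.png",im[:,:,::-1])
    print(n,env.camera_model(n))
E
```

```text
pics
{'time_s': 0.0, 'joints': array([ 1.02738618,  0.43523258,  0.02497536,  1.57405331, -0.01161999,
        1.13398969, -0.07514333]), 'qvel': array([ 0.00163134, -0.00168953, -0.00162062,  0.00081066,  0.00138819,
       -0.00076167, -0.00014724]), 'effort': array([-7.46483074e-04, -6.67850590e+01,  9.84435976e-01, -3.14455390e+01,
       -6.07662974e-02,  4.31818224e-02,  1.61018788e-04]), 'eef_pos': array([ 266.436568  , -564.86851807,  250.95593013]), 'orientation': array([ 1.97746105,  0.4445037 , -1.97838401]), 'force': array([-0.07506924,  0.84747706, -0.97313314]), 'torque': array([-0.01508618,  0.05909745,  0.00885823]), 'width': 91.98817589683841}
side {'mtx': array([[391.81870634,   0.        , 277.08266021],
       [  0.        , 391.81870634, 210.01026596],
       [  0.        ,   0.        ,   1.        ]]), 'dist_coeffs': array([-0.11546009,  0.        ,  0.        ,  0.        ,  0.        ]), 'camera_from_world': array([[-9.98821480e-01, -4.72789720e-02,  1.09704548e-02,
         5.63577858e+02],
       [ 3.93247238e-02, -6.55855545e-01,  7.53861440e-01,
        -2.03802776e+02],
       [-2.84467603e-02,  7.53404409e-01,  6.56941838e-01,
        -1.30561265e+03],
       [ 0.00000000e+00,  0.00000000e+00,  0.00000000e+00,
         1.00000000e+00]])}
top {'mtx': array([[514.08696771,   0.        , 275.25046272],
       [  0.        , 514.08696771, 214.7552635 ],
       [  0.        ,   0.        ,   1.        ]]), 'dist_coeffs': array([-0.10737656,  0.        ,  0.        ,  0.        ,  0.        ]), 'camera_from_world': array([[-1.50559531e-02, -9.99854969e-01,  7.95981397e-03,
        -1.20934246e+02],
       [ 9.98785530e-01, -1.46653966e-02,  4.70360663e-02,
        -5.77060271e+02],
       [-4.69125108e-02,  8.65831982e-03,  9.98861477e-01,
        -1.57964355e+03],
       [ 0.00000000e+00,  0.00000000e+00,  0.00000000e+00,
         1.00000000e+00]])}
```

View pics/top0.png

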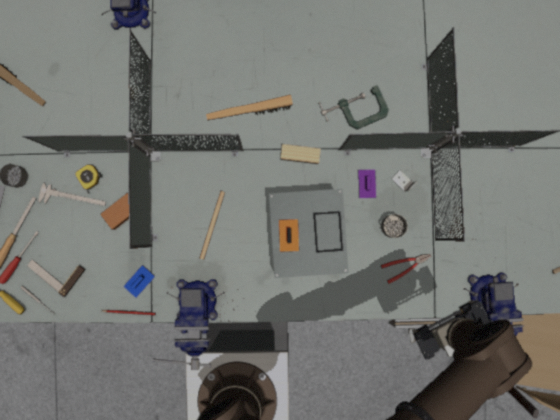

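View pics/side0.png

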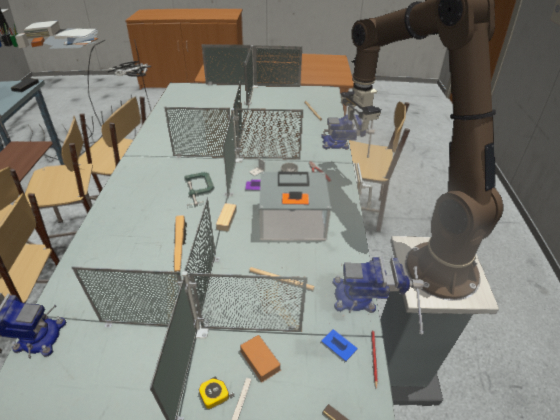

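The top view shows the orange cover at (289,236), the pocket at (328,231) and the dowel from (222,192) to (202,259). The purple (367,183) and blue (139,281) plates are look-alikes. The item at (250,107) is a saw or brush, not a plain rod. I'll measure these and confirm them in an enlarged crop.

```bash
cat > h.py <<'E'
import numpy as np,cv2
from cell import env
from scipy.spatial.transform import Rotation as R
def ray(n,uv,cm=None):
    m=cm or env.camera_model(n)
    p=cv2.undistortPoints(np.float64(uv).reshape(-1,1,2),m["mtx"],m["dist_coeffs"]).reshape(-1,2)
    T=m["camera_from_world"];d=np.c_[p[:,0],-p[:,1],-np.ones(len(p))]@T[:3,:3]
    return -T[:3,:3].T@T[:3,3],d
def atz(n,uv,z,cm=None):
    o,d=ray(n,uv,cm); return o+d*((z-o[2])/d[:,2])[:,None]
def proj(n,P,cm=None):
    m=cm or env.camera_model(n);T=m["camera_from_world"]
    c=np.atleast_2d(P)@T[:3,:3].T+T[:3,3]
    return cv2.projectPoints(c*[1,-1,-1],np.zeros(3),np.zeros(3),m["mtx"],m["dist_coeffs"])[0].reshape(-1,2)
def axes():
    s=env.state();return s["eef_pos"],R.from_rotvec(s["orientation"])
E
python3 - <<'E'
from h import *
im=cv2.imread("pics/top0.png");hsv=cv2.cvtColor(im,cv2.COLOR_BGR2HSV)
c=im[175:285,190:360];cv2.imwrite("pics/c1.png",cv2.resize(c,None,fx=4.5,fy=4.5,interpolation=cv2.INTER_CUBIC))
def seg(m,x0,x1,y0,y1,z,name):
    k=np.zeros_like(m);k[y0:y1,x0:x1]=m[y0:y1,x0:x1]
    n,l,s,ce=cv2.connectedComponentsWithStats(k);i=1+s[1:,4].argmax()
    p=np.argwhere(l==i)[:,::-1].astype(np.float32);r=cv2.minAreaRect(p);
    w=atz("top",cv2.boxPoints(r),z);print(name,s[i],r,"\n",w.round(1),w.mean(0).round(1))
seg(cv2.inRange(hsv,(5,150,120),(20,255,255)),270,310,210,260,155,"cover")
seg(cv2.inRange(hsv,(8,60,110),(25,255,255)),190,235,180,270,8,"dowel")
seg(cv2.inRange(hsv,(0,0,0),(180,255,55)),312,345,205,258,162,"pocket")
print(axes()[1].as_matrix().round(3))
print(env.camera_model("wrist")["camera_from_world"].round(3))
E
```

```text
cover [280 220  18  31 434] ((288.5, 235.0), (30.0, 17.0), 90.0) 
 [[ 553.6 -141.5  155. ]
 [ 552.8 -189.5  155. ]
 [ 468.2 -188.1  155. ]
 [ 469.  -140.2  155. ]] [ 510.9 -164.8  155. ]
dowel [200 191  24  68 295] ((211.7864227294922, 224.5901641845703), (4.22166633605957, 70.21390533447266), 17.474775314331055) 
 [[446.2 108.5   8. ]
 [653.9  40.7   8. ]
 [649.7  28.2   8. ]
 [442.2  96.    8. ]] [548.   68.4   8. ]
pocket [314 213   4   7  11] ((314.300048828125, 215.4000244140625), (2.683281421661377, 6.708203315734863), 26.56505012512207) 
 [[ 558.2 -230.4  162. ]
 [ 575.  -239.2  162. ]
 [ 571.5 -245.9  162. ]
 [ 554.7 -237.1  162. ]] [ 564.8 -238.1  162. ]
[[-0.001  0.427 -0.904]
 [ 0.001 -0.904 -0.427]
 [-1.    -0.001  0.   ]]
[[ 4.27000e-01 -9.04000e-01 -1.00000e-03 -6.25922e+02]
 [ 8.65000e-01  4.08000e-01 -2.92000e-01  3.57260e+01]
 [ 2.65000e-01  1.24000e-01  9.56000e-01 -3.90705e+02]
 [ 0.00000e+00  0.00000e+00  0.00000e+00  1.00000e+00]]
```

View pics/c1.png

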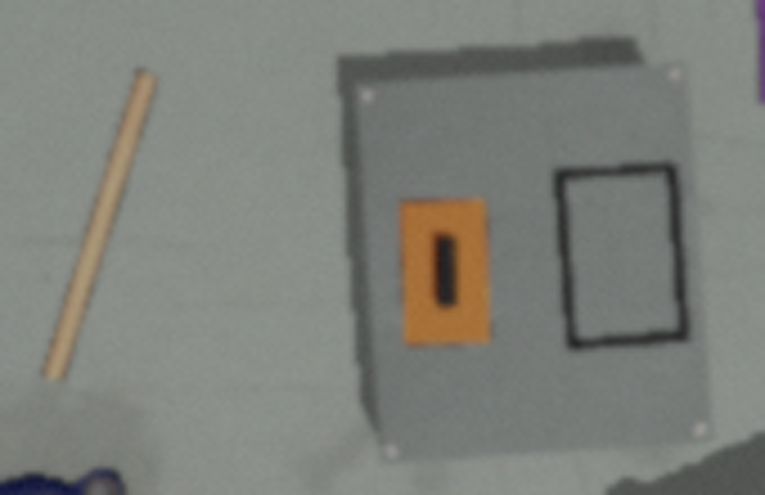

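The crop confirms an orange plate with a black grip bar at crop (446,271) and the black-edged pocket with corners (556,172), (675,164), (687,338) and (572,347). It also shows a plain beech dowel from crop (146,72) to (54,378).

```bash
python3 - <<'E'
from h import *
f=lambda L:(np.array(L)+.5)/4.5-.5+[190,175]
for n,L,z in(("pocket",[(556,172),(675,164),(687,338),(572,347)],162),("screws",[(367,95),(674,74),(700,429),(391,452)],150),
 ("plate",[(401,200),(486,200),(490,343),(405,344)],155),("bar",[(446,236),(446,305)],181),("dowel",[(146,72),(54,378)],14)):
    w=atz("top",f(L),z);print(n,w.round(1).tolist(),w.mean(0).round(1))
    if len(w)==4:
        e=(w[0]-w[3]+w[1]-w[2]);print(" yaw of x axis deg",np.degrees(np.arctan2(e[1],e[0])),np.linalg.norm(e)/2,np.linalg.norm(w[0]-w[1]+w[3]-w[2])/2)
E
```

```text
pocket [[572.1, -235.1, 162.0], [576.0, -309.9, 162.0], [467.0, -315.2, 162.0], [462.6, -243.1, 162.0]] [ 519.5 -275.8  162. ]
 yaw of x axis deg 3.503512598633117 109.42776145124922 73.60798566799073
screws [[623.1, -117.5, 150.0], [633.7, -312.1, 150.0], [409.4, -324.0, 150.0], [398.3, -129.3, 150.0]] [ 516.1 -220.7  150. ]
 yaw of x axis deg 3.018055650723289 224.8865776283734 194.96649826842602
plate [[556.3, -137.9, 155.0], [555.5, -191.3, 155.0], [465.8, -192.3, 155.0], [466.0, -139.0, 155.0]] [ 510.9 -165.1  155. ]
 yaw of x axis deg 0.6780433487146346 89.98701852137158 53.326514920554104
bar [[532.7, -164.9, 181.0], [490.2, -164.2, 181.0]] [ 511.4 -164.6  181. ]
dowel [[652.8, 34.7, 14.0], [442.7, 100.3, 14.0]] [547.8  67.5  14. ]
```

arm_command:
  xyz:
    - [0,-0.1,-0.15]
    - [0,-0.2,-0.3]
    - [0,-0.3,-0.46]
    - [0,-0.4,-0.61]
    - [0,-0.5,-0.76]
    - [0,-0.6,-0.91]
    - [0,-0.64,-0.98]
    - [0,-0.64,-0.98]
  rot:
    - [0,0,0]
    - [0,0,0]
    - [0,0,0]
    - [0,0,0]
    - [0,0,0]
    - [0,0,0]
    - [0,0,0]
    - [0,0,0]
  gripper: 0.2

```text
time_s: 0.77
eef_pos: [392.2, -361.3, 251.6]
orientation: [1.975, 0.451, -1.972]
force: [0.5, -0.0, 0.1]
width: 55.2
```

arm_command:
  xyz:
    - [0,-0.1,-0.15]
    - [0,-0.2,-0.3]
    - [0,-0.3,-0.46]
    - [0,-0.4,-0.61]
    - [0,-0.5,-0.76]
    - [0,-0.6,-0.91]
    - [0,-0.64,-0.98]
    - [0,-0.64,-0.98]
    - [0,-0.64,-0.98]
  rot:
    - [0,0,0]
    - [0.03,0,0]
    - [0.07,0,0]
    - [0.11,0,0]
    - [0.15,0,0]
    - [0.19,0,0]
    - [0.205,0,0]
    - [0.205,0,0]
    - [0.205,0,0]

```text
time_s: 1.52
eef_pos: [512.1, -166.4, 251.4]
orientation: [2.214, 0.015, -2.215]
force: [-1.0, -1.5, -0.9]
width: 54.9
```

```bash
python3 - <<'E'
from h import *
s=env.state();p,r=axes();print(s["time_s"],p,s["width"],s["joints"].round(2));print(r.as_matrix().round(3))
cm=env.camera_model("wrist");im=env.get_image("wrist")[:,:,::-1].copy();cv2.imwrite("pics/w1.png",im)
print(proj("wrist",[[511,-165,181],[489,-165,181],[519,-276,150]],cm).round())
hsv=cv2.cvtColor(im,cv2.COLOR_BGR2HSV);m=cv2.inRange(hsv,(5,150,100),(20,255,255))
n,l,st,ce=cv2.connectedComponentsWithStats(m);i=1+st[1:,4].argmax();k=np.argwhere(l==i)[:,::-1].astype(np.float32)
b=cv2.boxPoints(cv2.minAreaRect(k));print(st[i],b.round(),atz("wrist",b,155,cm).round(1),atz("wrist",b,155,cm).mean(0))
E
```

```text
1.5167 [ 512.06172403 -166.42373919  251.36411399] 54.87966142246365 [ 0.29  0.3  -0.1   1.78  0.03  1.07 -1.38]
[[-0.001  0.013 -1.   ]
 [-0.    -1.    -0.013]
 [-1.     0.     0.001]]
[[273. 240.]
 [273. 274.]
 [442. 212.]]
[ 228  150   88  133 9293] [[228. 150.]
 [315. 150.]
 [315. 282.]
 [228. 282.]] [[ 558.5 -136.9  155. ]
 [ 559.2 -189.6  155. ]
 [ 470.1 -193.4  155. ]
 [ 469.3 -134.6  155. ]] [ 514.28457938 -163.59648673  155.        ]
```

View pics/w1.png

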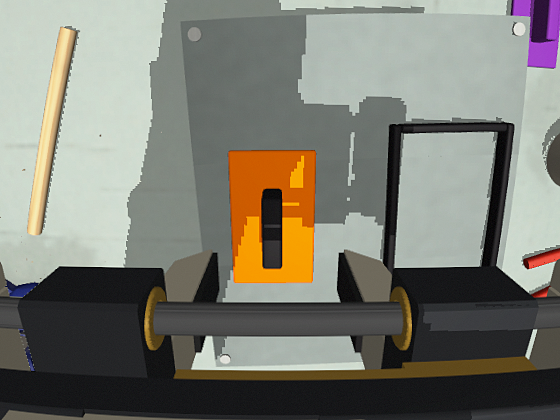

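The wrist view shows the orange cover's bar at (272,228), between and ahead of the open jaws. The pocket is on the right with far corners at (390,124) and (514,123). This agrees with the top camera to about 3 mm, so I'll descend and grip.

arm_command:
  xyz:
    - [0.1,-0.01,0]
    - [0.2,-0.01,0]
    - [0.28,-0.01,0]
    - [0.32,-0.01,0]
    - [0.335,-0.01,0]
    - [0.335,-0.01,0]
    - [0.335,-0.01,0]
  rot:
    - [0,0,0]
    - [0,0,0]
    - [0,0,0]
    - [0,0,0]
    - [0,0,0]
    - [0,0,0]
    - [0,0,0]

```text
time_s: 2.15
eef_pos: [512.1, -165.3, 185.4]
orientation: [2.217, 0.011, -2.215]
force: [0.6, 0.4, 0.7]
width: 55.0
```

arm_command:
  xyz:
    - [0,0,0]
    - [0,0,0]
    - [0,0,0]
    - [0,0,0]
    - [0,0,0]
    - [0,0,0]
    - [0,0,0]
    - [0,0,0]
  rot:
    - [0,0,0]
    - [0,0,0]
    - [0,0,0]
    - [0,0,0]
    - [0,0,0]
    - [0,0,0]
    - [0,0,0]
    - [0,0,0]
  gripper: -1
  squeeze: 25

```text
time_s: 2.82
eef_pos: [512.0, -164.5, 184.7]
orientation: [2.216, 0.013, -2.216]
force: [-0.4, 0.9, 0.5]
width: 12.0
```

arm_command:
  xyz:
    - [-0.05,0,0]
    - [-0.1,0,0]
    - [-0.17,0,0]
    - [-0.2,0,0]
    - [-0.2,0,0]
  rot:
    - [0,0,0]
    - [0,0,0]
    - [0,0,0]
    - [0,0,0]
    - [0,0,0]

```text
time_s: 3.23
eef_pos: [513.1, -164.8, 227.0]
orientation: [2.219, 0.011, -2.211]
force: [-0.3, -0.1, -0.5]
width: 11.9
```

arm_command:
  xyz:
    - [0,0.1,0]
    - [0,0.25,-0.01]
    - [0,0.4,-0.03]
    - [0,0.5,-0.033]
    - [0,0.555,-0.033]
    - [0,0.555,-0.033]
    - [0,0.555,-0.033]
  rot:
    - [0,0,0]
    - [0,0,0]
    - [-0.02,0,0]
    - [-0.02,0,0]
    - [-0.02,0,0]
    - [-0.02,0,0]
    - [-0.02,0,0]

```text
time_s: 3.82
eef_pos: [519.6, -274.7, 224.3]
orientation: [2.195, 0.059, -2.196]
force: [0.9, 0.3, -0.5]
width: 11.8
```

```bash
python3 - <<'E'
from h import *
s=env.state();p,r=axes();print(s["time_s"],p,s["width"])
cm=env.camera_model("wrist");im=env.get_image("wrist")[:,:,::-1].copy();cv2.imwrite("pics/w2.png",im)
c,sn=np.cos(np.radians(3.2)),np.sin(np.radians(3.2))
Rz=np.array([[c,-sn],[sn,c]])
def rect(cx,cy,a,b,z,col):
    q=np.array([[a,b],[a,-b],[-a,-b],[-a,b]])/2@Rz.T+[cx,cy]
    cv2.polylines(im,[proj("wrist",np.c_[q,[z]*4],cm).round().astype(int)],True,col,1)
rect(519.3,-275.7,102,66,162,(0,255,255)); rect(513.1,-165.8,70,34,150,(0,255,0))
zc=p[2]-184.7+155
rect(p[0],p[1],90,54,zc,(255,0,255))
cv2.imwrite("pics/w2o.png",im)
E
```

```text
3.8167 [ 519.61748737 -274.70285511  224.31657157] 11.781206522185167
```

View pics/w2o.png

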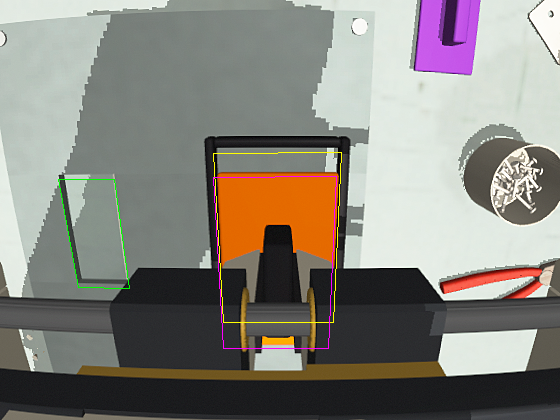

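The overlay shows the opening matching (green), and the pocket and cover both a few mm further in +x. The cover needs about +2 mm in x and is centred in y, so I'll lower it.

arm_command:
  xyz:
    - [0.06,0,-0.01]
    - [0.11,0,-0.01]
    - [0.14,0,-0.01]
    - [0.155,0,-0.01]
    - [0.165,0,-0.01]
    - [0.168,0,-0.01]
    - [0.168,0,-0.01]
    - [0.168,0,-0.01]
  rot:
    - [0,0,0]
    - [0,0,0]
    - [0,0,0]
    - [0,0,0]
    - [0,0,0]
    - [0,0,0]
    - [0,0,0]
    - [0,0,0]

```text
time_s: 4.53
eef_pos: [522.0, -275.4, 191.3]
orientation: [2.195, 0.058, -2.194]
force: [-0.1, -0.0, -0.4]
width: 11.8
```

arm_command:
  xyz:
    - [0.004,0,0]
    - [0.007,0,0]
    - [0.007,0,0]
  rot:
    - [0,0,0]
    - [0,0,0]
    - [0,0,0]

```text
time_s: 4.78
eef_pos: [522.1, -275.5, 190.8]
orientation: [2.195, 0.058, -2.193]
force: [-2.4, 1.6, 7.5]
width: 11.8
```

```bash
python3 - <<'E'
from h import *
print(axes()[0],env.state()["force"])
im=env.get_image("wrist")[:,:,::-1]
t=env.get_image("top")[:,:,::-1][180:290,250:370]
cv2.imwrite("pics/w3.png",np.hstack([cv2.resize(im[80:400,150:420],(400,474)),cv2.resize(t,(400,474))]))
E
```

```text
[ 522.11192871 -275.50436367  190.79876974] [-2.42853821  1.55514415  7.46604813]
```

View pics/w3.png

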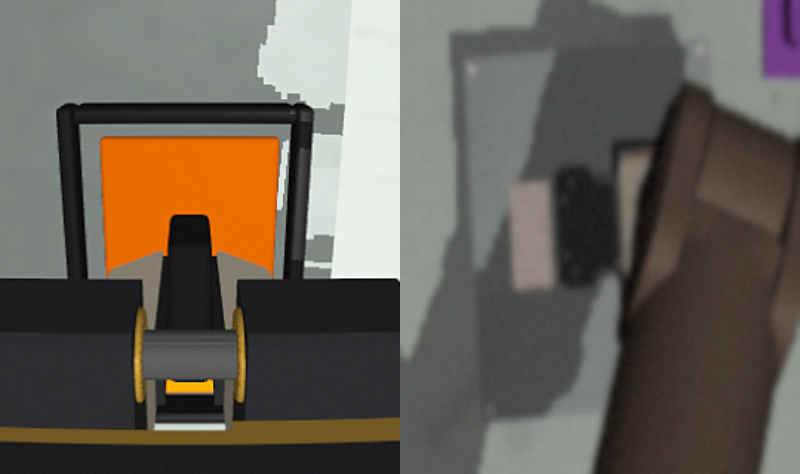

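The cover sits inside the edging, and the height and the 7.5 N contact say it is on the floor, so I'll release it.

arm_command:
  xyz:
    - [0,0,0]
    - [0,0,0]
    - [0,0,0]
    - [0,0,0]
  rot:
    - [0,0,0]
    - [0,0,0]
    - [0,0,0]
    - [0,0,0]
  gripper: 0

```text
time_s: 5.22
eef_pos: [521.8, -275.4, 189.6]
orientation: [2.194, 0.058, -2.195]
force: [-0.1, -0.3, -0.2]
width: 34.0
```

arm_command:
  xyz:
    - [-0.1,0,0]
    - [-0.25,0,0]
    - [-0.4,0,0]
    - [-0.55,0,0]
    - [-0.6,0,0]
    - [-0.6,0,0]
  rot:
    - [0,0,0]
    - [0,0,0]
    - [0,0,0]
    - [0,0,0]
    - [0,0,0]
    - [0,0,0]

```text
time_s: 5.72
eef_pos: [523.2, -275.9, 312.9]
orientation: [2.199, 0.056, -2.188]
force: [-0.3, 0.1, 0.8]
width: 46.1
```

arm_command:
  xyz:
    - [0,-0.12,-0.05]
    - [0,-0.27,-0.1]
    - [0,-0.42,-0.16]
    - [0,-0.57,-0.22]
    - [0,-0.72,-0.28]
    - [0,-0.78,-0.3]
    - [0,-0.78,-0.3]
  rot:
    - [0,0,0]
    - [0,0,0]
    - [0,0,0]
    - [0,0,0]
    - [0,0,0]
    - [0,0,0]
    - [0,0,0]

```text
time_s: 6.3
eef_pos: [573.9, -111.5, 308.2]
orientation: [2.19, 0.068, -2.194]
force: [-0.1, 0.2, 0.1]
width: 45.8
```

arm_command:
  xyz:
    - [0,-0.12,-0.05]
    - [0.05,-0.27,-0.1]
    - [0.15,-0.42,-0.16]
    - [0.25,-0.57,-0.22]
    - [0.35,-0.72,-0.28]
    - [0.45,-0.78,-0.3]
    - [0.5,-0.78,-0.3]
    - [0.5,-0.78,-0.3]
    - [0.5,-0.78,-0.3]
  rot:
    - [0,0,0]
    - [0.04,0,0]
    - [0.08,0,0]
    - [0.12,0,0]
    - [0.16,0,0]
    - [0.17,0,0]
    - [0.17,0,0]
    - [0.17,0,0]
    - [0.17,0,0]

```text
time_s: 7.05
eef_pos: [624.5, 40.1, 209.0]
orientation: [-2.057, 0.318, 2.06]
force: [0.2, -1.0, 0.6]
width: 45.9
```

```bash
python3 - <<'E'
from h import *
s=env.state();p,r=axes();print(s["time_s"],p,s["width"],s["joints"].round(2));print(r.as_matrix().round(3))
cm=env.camera_model("wrist");im=env.get_image("wrist")[:,:,::-1].copy();cv2.imwrite("pics/w4.png",im)
a,b=np.array([652.8,34.7,14]),np.array([442.7,100.3,14])
for q in proj("wrist",[a,b,(a+b)/2],cm): print(q.round()); cv2.drawMarker(im,tuple(int(v) for v in q),(255,0,255),0,10)
cv2.imwrite("pics/w4o.png",im)
t=env.get_image("top")[:,:,::-1];cv2.imwrite("pics/t4.png",t)
E
```

```text
7.05 [624.53441555  40.10722507 209.0341566 ] 45.92365846878259 [-0.08  0.48 -0.1   1.62  0.05  1.05 -2.07]
[[-0.002 -0.3   -0.954]
 [-0.002 -0.954  0.3  ]
 [-1.     0.002  0.001]]
[273. 154.]
[274. 363.]
[273. 269.]
```

View pics/w4o.png

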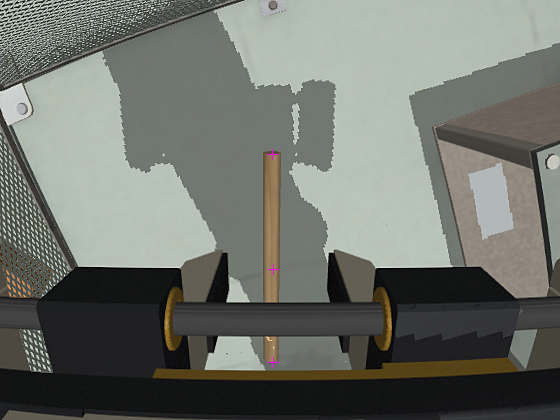

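The projected dowel ends match the picture to about 2 px: (273,154) and (274,363), with the dowel centred at column 271. I'll go down, grip at 50 N and lift.

arm_command:
  xyz:
    - [0.15,-0.018,-0.02]
    - [0.3,-0.018,-0.02]
    - [0.45,-0.018,-0.02]
    - [0.6,-0.018,-0.02]
    - [0.75,-0.018,-0.02]
    - [0.85,-0.018,-0.02]
    - [0.9,-0.018,-0.02]
    - [0.91,-0.018,-0.02]
    - [0.91,-0.018,-0.02]
    - [0.91,-0.018,-0.02]
  rot:
    - [0,0,0]
    - [0,0,0]
    - [0,0,0]
    - [0,0,0]
    - [0,0,0]
    - [0,0,0]
    - [0,0,0]
    - [0,0,0]
    - [0,0,0]
    - [0,0,0]

```text
time_s: 7.98
eef_pos: [631.2, 44.5, 29.5]
orientation: [-2.061, 0.314, 2.055]
force: [-0.1, 0.1, 0.6]
width: 46.0
```

arm_command:
  xyz:
    - [0,0,0]
    - [0,0,0]
    - [0,0,0]
    - [0,0,0]
    - [0,0,0]
    - [0,0,0]
    - [0,0,0]
    - [0,0,0]
  rot:
    - [0,0,0]
    - [0,0,0]
    - [0,0,0]
    - [0,0,0]
    - [0,0,0]
    - [0,0,0]
    - [0,0,0]
    - [0,0,0]
  gripper: -1
  squeeze: 50

```text
time_s: 8.65
eef_pos: [630.0, 44.9, 28.0]
orientation: [-2.059, 0.314, 2.058]
force: [-0.5, 0.3, 3.7]
width: 14.4
```

The width of 14.4 mm (under 16) means the pads bite above the dowel's middle. I'll reopen, go 2 mm lower and regrip.

arm_command:
  xyz:
    - [0,0,0]
    - [0,0,0]
    - [0.006,0,0]
    - [0.011,0,0]
    - [0.011,0,0]
    - [0.011,0,0]
  rot:
    - [0,0,0]
    - [0,0,0]
    - [0,0,0]
    - [0,0,0]
    - [0,0,0]
    - [0,0,0]
  gripper: -0.3

```text
time_s: 9.15
eef_pos: [629.9, 44.8, 25.5]
orientation: [-2.058, 0.314, 2.058]
force: [0.6, 1.3, 1.5]
width: 32.3
```

arm_command:
  xyz:
    - [0,0,0]
    - [0,0,0]
    - [0,0,0]
    - [0,0,0]
    - [0,0,0]
    - [0,0,0]
    - [0,0,0]
  rot:
    - [0,0,0]
    - [0,0,0]
    - [0,0,0]
    - [0,0,0]
    - [0,0,0]
    - [0,0,0]
    - [0,0,0]
  gripper: -1

```text
time_s: 9.73
eef_pos: [629.9, 44.9, 25.5]
orientation: [-2.058, 0.314, 2.058]
force: [0.7, 0.6, 0.1]
width: 14.6
```

arm_command:
  xyz:
    - [-0.03,0,0]
    - [-0.08,0,0]
    - [-0.15,0,0]
    - [-0.25,0,0]
    - [-0.35,0,0]
    - [-0.45,0,0]
    - [-0.55,0,0]
    - [-0.65,0,0]
    - [-0.75,0,0]
    - [-0.85,0,0]
    - [-0.95,0,0]
    - [-1,0,0]
    - [-1,0,0]
  rot:
    - [0,0,0]
    - [0,0,0]
    - [0,0,0]
    - [0,0,0]
    - [0,0,0]
    - [0,0,0]
    - [0,0,0]
    - [0,0,0]
    - [0,0,0]
    - [0,0,0]
    - [0,0,0]
    - [0,0,0]
    - [0,0,0]

```text
time_s: 10.82
eef_pos: [631.2, 45.0, 228.8]
orientation: [-2.063, 0.313, 2.053]
force: [0.6, -0.5, -0.4]
width: 14.8
```

```bash
python3 - <<'E'
from h import *
s=env.state();p,r=axes();M=r.as_matrix();print(s["time_s"],p,s["width"]);
cm=env.camera_model("wrist");im=env.get_image("wrist")[:,:,::-1].copy()
si=env.get_image("side")[:,:,::-1].copy()
# predicted: dowel centreline 17.5 ahead of TCP, along tool z from -24 to 196
c=p+M[:,0]*17.5
for n,I in(("wrist",im),("side",si)):
  for q in proj(n,[c-24*M[:,2],c+196*M[:,2]],cm if n=="wrist" else None): cv2.drawMarker(I,tuple(int(v) for v in q),(255,0,255),0,10)
u=proj("side",[c])[0].astype(int);v0,u0=max(u[1]-105,0),max(u[0]-125,0)
cv2.imwrite("pics/w5.png",np.hstack([cv2.resize(im,(400,420)),cv2.resize(si[v0:v0+210,u0:u0+200],(400,420),interpolation=cv2.INTER_CUBIC)]))
E
```

```text
10.8167 [631.1836134   45.02548949 228.80781867] 14.816448468382948
```

View pics/w5.png

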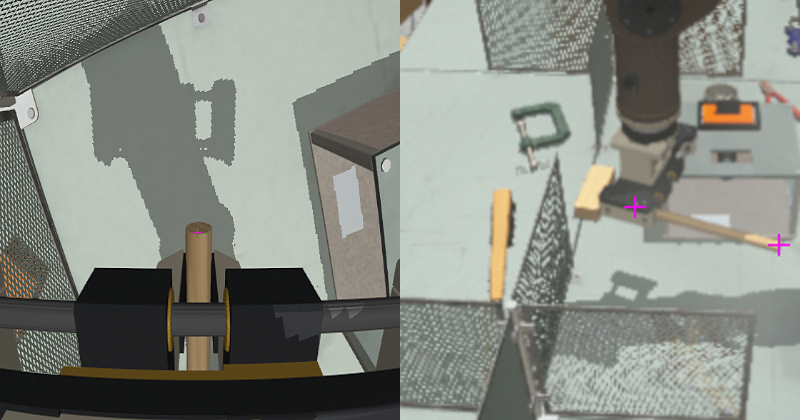

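The wrist and side views show the dowel held along the tool's z axis as predicted, with no droop. The cover is standing in the pocket and the opening is free. Next I'll go to the pre-entry pose: yaw back to the box, then tilt 42°.

arm_command:
  xyz:
    - [-0.15,0,0]
    - [-0.3,0.05,-0.03]
    - [-0.42,0.15,-0.08]
    - [-0.46,0.28,-0.16]
    - [-0.46,0.42,-0.25]
    - [-0.46,0.56,-0.34]
    - [-0.46,0.7,-0.43]
    - [-0.46,0.82,-0.51]
    - [-0.46,0.884,-0.55]
    - [-0.46,0.884,-0.55]
    - [-0.46,0.884,-0.55]
  rot:
    - [0,0,0]
    - [0,0,0]
    - [0,0,0]
    - [-0.03,0,0]
    - [-0.06,0,0]
    - [-0.09,0,0]
    - [-0.12,0,0]
    - [-0.15,0,0]
    - [-0.17,0,0]
    - [-0.17,0,0]
    - [-0.17,0,0]

```text
time_s: 11.83
eef_pos: [681.6, -157.7, 315.3]
orientation: [2.193, 0.056, -2.2]
force: [0.1, -0.2, 0.7]
width: 14.5
```

arm_command:
  xyz:
    - [0,0,0]
    - [0,0,0]
    - [0,0,0]
    - [0,0,0]
    - [0,0,0]
    - [0,0,0]
    - [0,0,0]
    - [0,0,0]
    - [0,0,0]
    - [0,0,0]
    - [0,0,0]
  rot:
    - [0,0.03,0]
    - [0,0.07,0]
    - [0,0.11,0]
    - [0,0.15,0]
    - [0,0.19,0]
    - [0,0.23,0]
    - [0,0.27,0]
    - [0,0.31,0]
    - [0,0.34,0]
    - [0,0.35,0]
    - [0,0.35,0]

```text
time_s: 12.75
eef_pos: [680.2, -154.9, 315.6]
orientation: [2.849, 0.078, -1.273]
force: [-0.7, 0.4, -0.1]
width: 14.2
```

```bash
cat > chk.py <<'E'
from h import *
import sys
s=env.state();p,r=axes();M=r.as_matrix();print(s["time_s"],p.round(1),s["width"],s["joints"].round(2),"qv",abs(s["qvel"]).max());print(M.round(3))
cm=env.camera_model("wrist");im=env.get_image("wrist")[:,:,::-1].copy()
si=env.get_image("side")[:,:,::-1].copy()
c=p+M[:,0]*17.5;e1,e2=c-24*M[:,2],c+196*M[:,2]
print("ends",e1.round(1),e2.round(1))
O=np.array([515,-165.8,147]);t=(147-c[2])/M[2,2];q=c+t*M[:,2]-O
a=np.radians(3.1);print("axis at mid-lid rel opening (box xy)",np.cos(a)*q[0]+np.sin(a)*q[1],-np.sin(a)*q[0]+np.cos(a)*q[1],"slope",np.degrees(np.arcsin(-M[2,2])),"bearing",np.degrees(np.arctan2(-M[1,2],-M[0,2])))
Rz=np.array([[np.cos(a),-np.sin(a)],[np.sin(a),np.cos(a)]])
k=np.c_[np.array([[35,17],[35,-17],[-35,-17],[-35,17]])@Rz.T+O[:2],[150]*4]
for n,I in(("wrist",im),("side",si)):
  C=cm if n=="wrist" else None
  cv2.polylines(I,[proj(n,k,C).round().astype(int)],True,(0,255,0),1)
  for v in proj(n,[e1,e2],C): cv2.drawMarker(I,tuple(int(z) for z in v.clip(-999,999)),(255,0,255),0,6)
cv2.imwrite(sys.argv[1],np.hstack([cv2.resize(im,(400,420)),cv2.resize(si[120:250,230:354],(400,420),interpolation=cv2.INTER_CUBIC)]))
E
python3 chk.py pics/w6.png
```

```text
12.75 [ 680.2 -154.9  315.6] 14.181451912532287 [ 0.58  0.26 -0.4   1.92 -0.31  0.29 -1.03] qv 0.07220436302073191
[[ 0.666  0.054 -0.744]
 [ 0.038 -0.999 -0.039]
 [-0.745 -0.002 -0.667]]
ends [ 709.8 -153.3  318.6] [ 546.1 -161.8  171.7]
axis at mid-lid rel opening (box xy) 3.7453781389254526 2.37747442518267 slope 41.87046952279945 bearing 2.9670887643731376
```

View pics/w6.png

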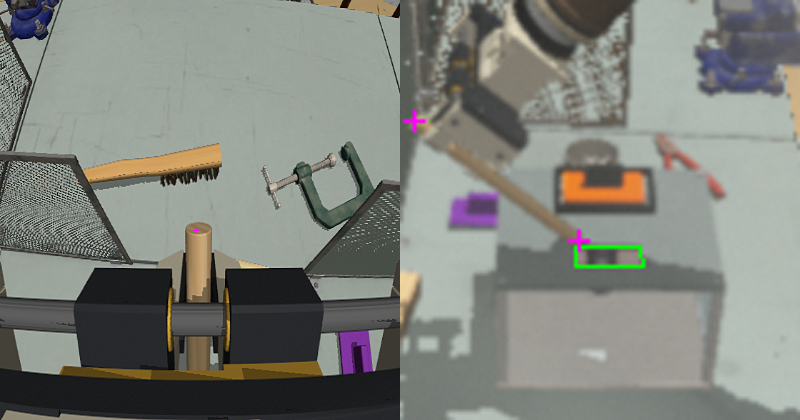

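The side view shows the dowel tip just above the opening, with the tip mark at (578,240) and the opening at (610,257). The axis is offset 3.7 mm in x and 2.4 mm in y. I'll correct that and insert in two steps.

arm_command:
  xyz:
    - [-0.01,0.012,0]
    - [-0.01,0.012,0.04]
    - [-0.01,0.012,0.09]
    - [-0.01,0.012,0.14]
    - [-0.01,0.012,0.19]
    - [-0.01,0.012,0.24]
    - [-0.01,0.012,0.28]
    - [-0.01,0.012,0.3]
    - [-0.01,0.012,0.3]
    - [-0.01,0.012,0.3]
  rot:
    - [0,0,0]
    - [0,0,0]
    - [0,0,0]
    - [0,0,0]
    - [0,0,0]
    - [0,0,0]
    - [0,0,0]
    - [0,0,0]
    - [0,0,0]
    - [0,0,0]

```text
time_s: 13.68
eef_pos: [636.5, -161.8, 278.9]
orientation: [2.85, 0.075, -1.269]
force: [-0.9, 0.2, 0.2]
width: 14.8
```

```bash
python3 chk.py pics/w7.png; python3 -c "
from h import *;print(env.state()['force'])"
```

```text
13.6833 [ 636.5 -161.8  278.9] 14.818921372263555 [ 0.75  0.26 -0.55  2.04 -0.41  0.18 -0.88] qv 0.01864673208550427
[[ 0.668  0.053 -0.742]
 [ 0.035 -0.999 -0.039]
 [-0.743 -0.    -0.669]]
ends [ 666.  -160.2  281.9] [ 502.7 -168.8  134.7]
axis at mid-lid rel opening (box xy) 1.216161581404106 -2.3628001004381143 slope 42.003732760288294 bearing 3.01318750121731
[ 0.09733445 -0.11834366 -0.54263644]
```

View pics/w7.png

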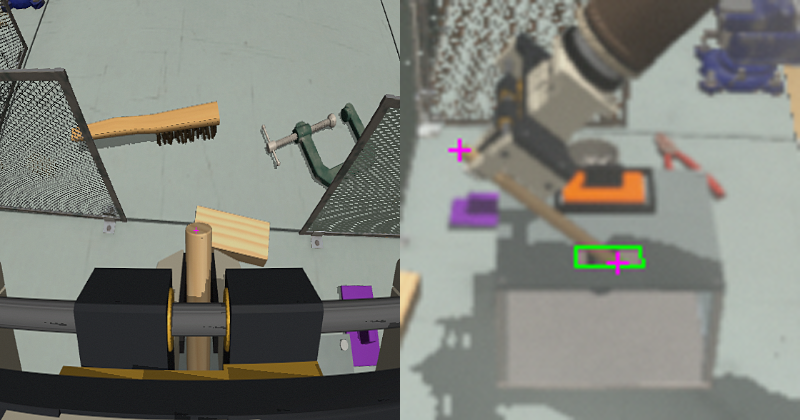

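The tip is inside the opening with no contact force, but joint 6 (0.18) is nearing its 0.12 limit. I'll flatten the slope to 34° while inserting the rest, pivoting about the opening.

arm_command:
  xyz:
    - [0.006,-0.002,0.03]
    - [0.014,-0.004,0.07]
    - [0.022,-0.006,0.11]
    - [0.03,-0.008,0.15]
    - [0.038,-0.01,0.19]
    - [0.046,-0.011,0.23]
    - [0.054,-0.012,0.27]
    - [0.062,-0.013,0.31]
    - [0.068,-0.013,0.34]
    - [0.071,-0.013,0.353]
    - [0.071,-0.013,0.353]
    - [0.071,-0.013,0.353]
    - [0.071,-0.013,0.353]
  rot:
    - [0,-0.01,0]
    - [0,-0.02,0]
    - [0,-0.028,0]
    - [0,-0.036,0]
    - [0,-0.043,0]
    - [0,-0.05,0]
    - [0,-0.057,0]
    - [0,-0.062,0]
    - [0,-0.066,0]
    - [0,-0.067,0]
    - [0,-0.067,0]
    - [0,-0.067,0]
    - [0,-0.067,0]

```text
time_s: 14.87
eef_pos: [593.7, -161.4, 221.4]
orientation: [2.751, 0.073, -1.463]
force: [-0.4, -1.0, -0.2]
width: 14.7
```

```bash
python3 chk.py pics/w8.png; python3 -c "
from h import *;print(env.state()['force'])"
```

```text
14.8667 [ 593.7 -161.4  221.4] 14.687799384766778 [ 0.61  0.27 -0.39  2.1  -0.31  0.23 -0.97] qv 0.0024683086951829453
[[ 0.558  0.053 -0.828]
 [ 0.03  -0.999 -0.044]
 [-0.829  0.    -0.559]]
ends [ 623.4 -159.8  220.3] [ 441.2 -169.5   97.3]
axis at mid-lid rel opening (box xy) -0.14672897833914467 0.24873456172890848 slope 34.00070894958775 bearing 3.0478707270871452
[ 0.54728259  0.50002063 -0.87796123]
```

View pics/w8.png

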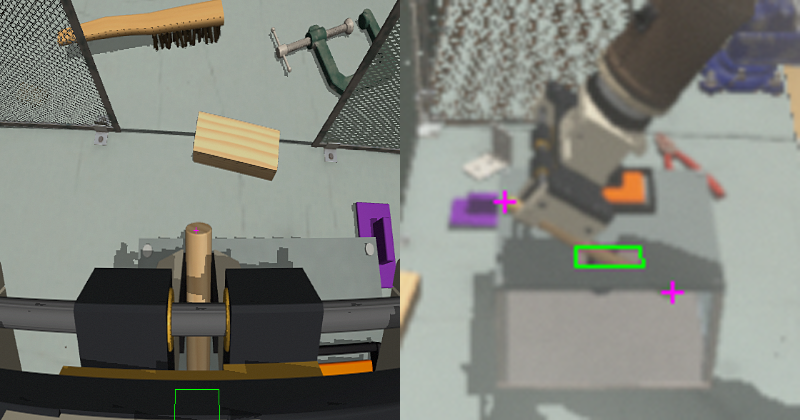

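arm_command:
  xyz:
    - [0,0,0]
    - [0,0,0]
    - [0,0,0]
    - [0,0,0]
    - [0,0,0]
    - [0,0,0]
    - [0,0,0]
    - [0,0,0]
  rot:
    - [0,0,0]
    - [0,0,0]
    - [0,0,0]
    - [0,0,0]
    - [0,0,0]
    - [0,0,0]
    - [0,0,0]
    - [0,0,0]

```text
time_s: 15.63
eef_pos: [593.4, -161.2, 221.1]
orientation: [2.75, 0.073, -1.464]
force: [0.4, -0.0, 0.6]
width: 14.7
```

```bash
python3 - <<'E'
from h import *
print(env.state()['force'])
s=np.mean([env.get_image("side")[:,:,::-1] for _ in range(4)],0).astype(np.uint8)
t=env.get_image("top")[:,:,::-1]
cv2.imwrite("pics/w9.png",np.hstack([cv2.resize(s[180:230,265:325],(480,400),interpolation=cv2.INTER_CUBIC),cv2.resize(t[185:285,260:335],(300,400),interpolation=cv2.INTER_CUBIC)]))
E
```

```text
[ 0.36578586 -0.04807046  0.56559797]
```

View pics/w9.png

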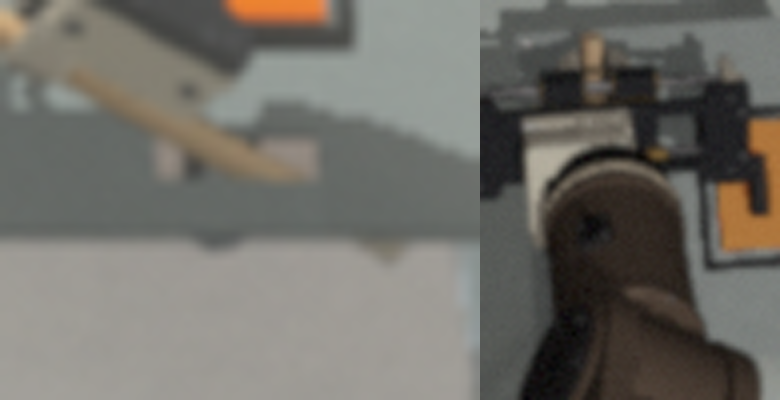

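The last crop shows the dowel passing through the opening (columns 156–318). Its tip is visible below the lid through the clear wall at (383,250), within 2 px of the predicted position. The force is within noise, so I'm handing in.

```bash
python3 -c "
from h import *
print(env.hand_in());s=env.state();print(s['time_s'],s['eef_pos'],s['force'],s['width'])"
```

```text
the job is handed in; nothing more can be done
None
the job is handed in; nothing more can be done
```

The job is handed in, but the hand-in gives no verdict. I read the last state at 15.6 s (limit 58 s).

**Cover:** I moved the orange cover into the pocket, rim down. The floor contact was 7.5 N at the expected height, and I then let it go. Later pictures show it standing inside the edging.

**Dowel:** I gripped it about 24 mm from its far end at 50 N and sloped it 34° along the opening's long side.
- **Lower end:** about 53 mm below the lid's top. The side picture shows it through the clear wall within 2 px of the predicted spot.
- **Upper end:** about 70 mm above the lid.
- **Position in the opening:** the axis is computed to be within 1 mm of my measured centre of the opening.
- **Contact and steadiness:** the tool force was below 1 N, which is within its noise, and the arm was steady.

**Did not go to plan or did not agree:**
- **Grip width:** the gripper reads 14.2–14.8 mm on the 16 mm dowel. Regripping 2.5 mm lower hardly changed it, so I put it down to soft contact. The dowel did not visibly slip.
- **Slope:** joint 6 came close to its limit at the planned 42°, so I flattened the slope to 34°.
- **Cameras:** the top and wrist cameras disagreed by about 3 mm in x, which is within the clearances.
- **Not seen directly:** I did not see the gap between the dowel and the sides of the opening. That there is no contact is inferred from the geometry and the low force.

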